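Calibrate the weld-shop bench scale

TASK

Calibrate the bench scale: set the largest of the three knobbed check weights upright in the middle of the scale's round pan, setting it down rather than dropping it, and let go. Then, with the weight standing there, press the round key at the front of the scale fully down and let it come back up.

Things in the scene. Friction and masses are not known exactly. Their poses are not given: they have to be found in the camera images.
- weight_centre (a point): Centre, half-way up, of the largest of three like-shaped brass check weights standing on the table in any order. 56 mm high: a round body 44 mm across for the lower 34 mm, then a thin neck and a 26 mm knob; about 500 g. The point is 28 mm above its underside; z is up its axis. A grip at or just below it takes the body. The other two are 41 and 33 mm high, 32 and 26 mm across.
- pan_centre (a point): Centre of the top face of the scale's flat round pan, 130 mm across, 62 mm above the table when empty; a thin dark ring 60 mm across marks the middle. Sprung: it sinks about 3 mm under the weight, 8 mm at most, and this point with it. x points to the scale's back, y left, z up. The grey housing below, 240 (x) by 170 (y) by 45 mm high, is fixed.
- key_top (a point): Centre of the top of the round white push key, 24 mm across, in a small black collar on top of the housing, in front of the pan (125 mm in -x and 45 mm in -y of the pan's centre, in the pan's axes). Press it straight down from above with shut fingers: 5 mm of travel, springs back. On its +y side lies a flat dark display.
- key (a joint): Travel of that key in m: 0 up, 0.005 fully down (a stop); about 4 N holds it fully down. It counts as pressed beyond 0.0038.
Mind the look-alikes: they are no part of the job. Leave any black or green look-alike of the part that bears weight_centre alone.

How it is judged (in metres and radians):
On the way, in this order (a step that is already met when the one before it is completed fails the run):
1. the largest weight stands released, upright and at rest on the middle of the pan (horizontal distance between weight_centre and pan_centre below 0.016 m and z of weight_centre in the frame of pan_centre between 0.022 and 0.034 m and angle between weight_centre's own z axis and vertical below 0.17 rad and linear speed of weight below 0.02 m/s and contact force between the fingers and weight below 0.1 N), for 0.3 s.
2. the key is pressed down while the weight stands there (horizontal distance between weight_centre and pan_centre below 0.016 m and z of weight_centre in the frame of pan_centre between 0.022 and 0.034 m and angle between weight_centre's own z axis and vertical below 0.17 rad and value of joint key above 0.0038 m), for 0.05 s.
At the end, for the whole second after the job is handed in: The largest check weight stands on the pan, its axis within 16 mm of the pan's centre and within 10 degrees of upright, at rest and released, and the key, after being pressed, is back up (less than 1.5 mm down) (all of step 1 and value of joint key below 0.0015 m); the robot touches nothing.
It fails at once if the largest weight meets the pan faster than 0.3 m/s, as when dropped (contact force between weight and pan above 0.5 N and linear speed of weight above 0.3 m/s).
It also fails if it takes over 48 s, if anything falls off the work surface, if the arm or the gripper's body presses on something with over 40 N, if the wrist force passes 120 N, or if a joint passes its speed limit or range.

ROBOT

A 6-joint arm with a two-finger parallel gripper is mounted at the origin on the work surface. World frame = base frame: x ahead of the robot, y to its left, z up, the work surface at z = 0. Lengths are in mm, angles in rad, forces in N, time in s.
With the tool pointing down it reaches from about 350 to 775 mm from the base axis. Payload 7.3 kg.
Tool frame: the origin (TCP) lies midway between the tips of the shut fingers; the grasp point (between the pads) lies 19 mm behind it (bot.tcp_to_grasp is the distance from the TCP to the grasp point, in mm); z points along the fingers, y is the line along which they close (so a half turn about z gives the same grasp; the last joint's range is limited). The gripper opens to 92 mm and grips with 3 to 60 N. Pads are 19 mm wide; open, the fingers measure 130 mm over their backs; the gripper's body (75 mm by 190 mm) begins 47 mm behind the grasp point.
Start: joints at [-1.249, 0.342, 1.524, -0, 1.275, -0.146], TCP at [236.759, -468.604, 226.741] pointing down, gripper open.
Joint ranges: [-2.53, 2.53], [-0.77, 2.02], [0.04, 2.7], [-1, 4.14], [0.28, 2.66], [-3.11, 3.11]. Speed limits (rad/s): [2.57, 2.57, 3.14, 3.14, 3.14, 3.14].

INTERFACE

Orientations are given as [roll, pitch, yaw] about the fixed x, y, z axes, in that order (R = Rz(yaw) Ry(pitch) Rx(roll)).
In Python, from plant import bot, viewer gives the robot as it stands. The module is installed in compiled form; this text tells all that it offers.
- The arm moves only by the shell command python3 -m handwheel 'ROWS'. ROWS is text: rows parted by semicolons, each of 7 numbers parted by spaces: the shift along the tool's x, y, z scaled (see below), then the turn, a rotation vector about the tool's x, y, z scaled (see below), then the opening, from -1 (shut) to 1 (fully open), so that 0 is half open. In form: tx ty tz rx ry rz gripper; .... A call has 1 to 8 rows; each row is the pose to reach, as a shift and turn from the pose commanded when the call began, along the tool's axes at that moment, turning the shorter way round; what a row does not reach only later rows make up. The controller multiplies each number of a shift by 10 cm and each number of a turn by pi rad. A row lasts 1/12 s, in which the tool goes at most 41.7 mm and 7.16 degrees, less where a joint would pass 70% of its speed; a pose out of reach is approached as far as the arm can. A call with a number of a shift or a turn outside -1 to 1 is refused whole. A call with a gripper value outside its range is refused whole. The fingers move at their own pace and stop on an object; the grip force is fixed at half the most. Time passes only in rows, so rows that repeat a pose let the fingers close. It gives the time, the measured TCP pose, the force, the opening and the grip force at its end, in the units of the state.
- bot.get_obs(): the state, without advancing time (a new reading comes with each control period).
- viewer.capture(name): name is "scene" or "side" or "wrist"; returns a dict with "frame" (420x560x3 uint8, red, green, blue), "fov_y" (degrees; the focal length in pixels is half the picture's height over the tangent of half this angle, whatever the lens; pixels are square), "cx", "cy" (the principal point, pixels), "T" (4x4, takes a point from camera to world coordinates). Camera axes: x right, y down, z forward; pixel columns grow to the right and rows downward; lengths in mm; the calibration is good to about 2 mm. A picture is of the moment at which its call begins. There is no depth.
- bot.close_job(): hands the job in; it is judged then, once.
Trained networks look in a picture, given as the dict that the camera call returned (one of the last four; its "shot" number tells which), for a name from the list of things; names that differ only in an ending like _2 or _b are one class to them, and where a whole thing is asked for, a point or a joint stands for the part that bears it (a point fixed in the world has none). Each returns a list of dicts, best first, with "score" (0 to 1); they miss things now and then, are a little off and sometimes report something else, mostly with a low value. They report only what shows in the picture. A call takes as long as a camera call. They do not tell look-alikes from the thing itself.
- viewer.recognise(target, picture): "centre" ([column, row] in pixels, amid what is visible of it).
- viewer.cut_out(target, picture): "pixels" (420x560 bool, what is visible of it) and "centre" ([column, row] in pixels, amid what is visible of it).
The state is a dict: "time": time; "joint_positions": joint angles; "dq": joint speeds; "tau": joint torques, N m; "tool_pos": TCP position; "tcp_rot": TCP orientation; "contact_force": force on the tool from outside, world axes, zero at the start; "moment": the same for the moment, N m; "grip_width": finger opening in mm; "finger_force": force on a finger pad.
Only numpy, scipy, OpenCV 4.12 (cv2) and the standard library are available. Lean on these libraries where they do the work, as an engineer would, in place of code of your own. Each camera call takes 0.05 s, during which the arm holds its last target. There are 200 camera calls.

## Working session

There is one attempt and no reset: what is moved stays moved. The work goes in short steps, Python scripts to look and compute and a shell command to move; the robot and the scene stay as the last step left them, time stands still between calls to the robot, and variables do not carry over. Pictures are saved under pics/ and viewed, at most 10 in all, crops included, and the job is handed in when it is done.

```bash
mkdir -p pics; cat > h.py <<'E'
import numpy as np, cv2
from plant import bot, viewer
def save(d,n): cv2.imwrite(f'pics/{n}.png',cv2.cvtColor(d['frame'],cv2.COLOR_RGB2BGR))
def ray(d,p):
    f=d['frame'].shape[0]/2/np.tan(np.radians(d['fov_y'])/2)
    T=np.array(d['T']); v=T[:3,:3]@np.array([(p[0]-d['cx'])/f,(p[1]-d['cy'])/f,1]); return T[:3,3],v
def atz(d,p,z):
    o,v=ray(d,p); return o+v*(z-o[2])/v[2]
def proj(d,P):
    f=d['frame'].shape[0]/2/np.tan(np.radians(d['fov_y'])/2)
    q=np.linalg.inv(np.array(d['T']))@np.append(P,1); return q[:2]/q[2]*f+[d['cx'],d['cy']]
E
python3 - <<'E'
from h import *
fr=[]
for n in ['scene','side']:
    d=viewer.capture(n); fr.append(d['frame'])
    save(d,n+'0')
    print(n,np.array(d['T']).round(2).tolist(),d['fov_y'],d['cx'],d['cy'])
    for t,z in [('weight_centre',28),('pan_centre',62),('key_top',50)]:
        for r in viewer.recognise(t,d)[:5]:
            print(t,round(r['score'],2),np.round(r['centre'],1),atz(d,r['centre'],z).round(1))
o=bot.get_obs(); print(o['time'],o['tool_pos'],o['tcp_rot'],o['grip_width'])
E
```

```text
scene [[0.24, 0.5, -0.83, 1279.07], [0.97, -0.12, 0.21, -247.41], [0.0, -0.86, -0.52, 558.89], [0.0, 0.0, 0.0, 1.0]] 46.9565418546195 278.01692054648436 204.1321297004614
weight_centre 0.97 [129.8 269.8] [ 580.4 -335.5   28. ]
weight_centre 0.97 [113.8 226. ] [ 432.4 -367.8   28. ]
weight_centre 0.97 [156.9 211.5] [ 397.5 -283.6   28. ]
weight_centre 0.82 [191.1 235.7] [ 502.  -223.1   28. ]
weight_centre 0.69 [143.3 238.5] [ 489.9 -311.9   28. ]
pan_centre 0.73 [368.4 216.3] [566.9 109.6  62. ]
key_top 0.48 [321.8 189.4] [426.4  63.6  50. ]
side [[-0.95, -0.19, 0.23, 285.61], [-0.3, 0.65, -0.7, 612.41], [-0.01, -0.73, -0.68, 720.51], [0.0, 0.0, 0.0, 1.0]] 54.57154239592653 276.5572299380009 212.72084475955833
weight_centre 0.84 [308.1 168. ] [ 489.8 -298.3   28. ]
weight_centre 0.79 [299.3 184.2] [ 494.6 -221.    28. ]
weight_centre 0.55 [339.8 179.4] [ 394.1 -272.4   28. ]
weight_centre 0.54 [342.6 156.8] [ 406.6 -379.5   28. ]
weight_centre 0.5 [282.9 154.3] [ 577.7 -342.8   28. ]
pan_centre 0.62 [229.3 262.1] [557.4 113.4  62. ]
key_top 0.41 [292.1 255.2] [438.8  46.7  50. ]
0.4 [ 236.74042023 -468.52484862  226.6049088 ] [-3.14136148e+00 -3.26269590e-05  4.67801107e-01] 91.79556719529194
```

View pics/scene0.png

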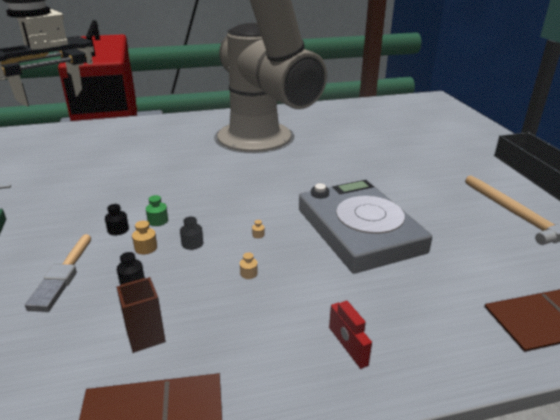

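View pics/side0.png

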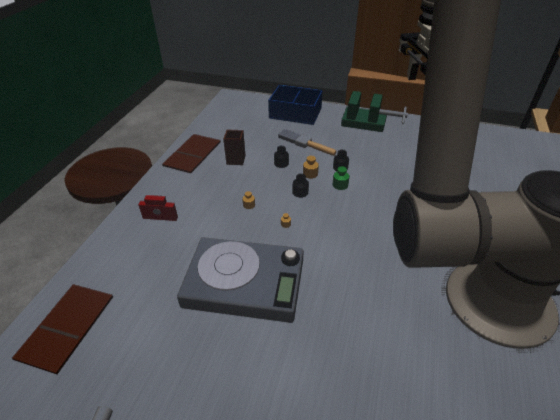

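The large brass weight is at about (145,238) in the scene view and (311,167) in the side view, among black and green look-alikes. The pan is at (370,213) / (229,264) and the key at (320,189) / (291,256). The tool's present yaw already clears the neighbours.

```bash
python3 -m handwheel '0.3 0 0 0 0 0 1;0.7 -0.1 0 0 0 0 1;1 -0.2 0 0 0 0 1;1 -0.2 0 0 0 0 1'; python3 -m handwheel '0.4 -0.05 0 0 0 0 1;0.8 -0.1 0 0 0 0 1;1 -0.1 0 0 0 0 1;1 -0.1 0 0 0 0 1;1 -0.1 0 0 0 0 1'
python3 - <<'E'
from h import *
d=viewer.capture('wrist'); save(d,'w1'); T=np.array(d['T']); print(T.round(3).tolist())
for r in viewer.recognise('weight_centre',d): print(round(r['score'],2),np.round(r['centre'],1),atz(d,r['centre'],25).round(1),d['frame'][int(r['centre'][1]),int(r['centre'][0])])
print(bot.get_obs()['tool_pos'],bot.get_obs()['time'])
E
```

```text
time: 0.73
tool_pos: [320.1, -402.0, 226.8]
tcp_rot: [-3.141, -0.002, 0.472]
contact_force: [0.2, 0.0, -0.0]
grip_width: 91.7
finger_force: 0.0
time: 1.15
tool_pos: [402.1, -351.3, 226.6]
tcp_rot: [-3.142, 0.001, 0.47]
contact_force: [-0.3, -0.2, -0.5]
grip_width: 91.6
finger_force: 0.0
[[0.454, -0.861, -0.229, 463.037], [-0.891, -0.439, -0.116, -320.784], [-0.0, 0.257, -0.966, 383.933], [0.0, 0.0, 0.0, 1.0]]
0.89 [353.6  21.9] [ 578.  -339.4   25. ] [49 46 47]
0.8 [283.3  98.9] [ 484.7 -311.2   25. ] [196 152  89]
0.75 [298.4 193.1] [ 405.4 -370.2   25. ] [60 57 58]
0.73 [208.9  52.9] [ 489.7 -226.5   25. ] [48 46 48]
0.61 [224.8 169.1] [ 392.7 -287.9   25. ] [ 93 180 107]
[ 400.98647455 -352.21646057  226.66070589] 1.25
```

View pics/w1.png

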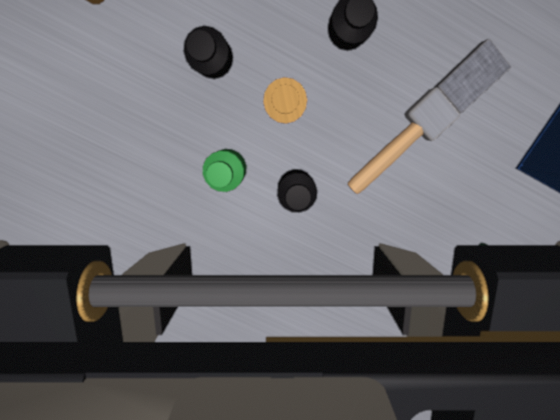

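The wrist view shows the large brass weight from above at (285,100), with clear gaps on both finger sides. I'll move over it and check.

```bash
python3 -m handwheel '0.4 0 0 0 0 0 1;0.8 0 0.2 0 0 0 1;0.92 0.01 0.5 0 0 0 1;0.92 0.01 0.8 0 0 0 1;0.92 0.01 0.9 0 0 0 1;0.92 0.01 0.9 0 0 0 1;0.92 0.01 0.9 0 0 0 1'
python3 - <<'E'
from h import *
d=viewer.capture('wrist'); save(d,'w2')
for r in viewer.cut_out('weight_centre',d): 
  ys,xs=np.where(r['pixels']);print(round(r['score'],2),np.round(r['centre'],1),xs.min(),xs.max(),ys.min(),ys.max(),atz(d,r['centre'],25).round(1),d['frame'][int(r['centre'][1]),int(r['centre'][0])])
o=bot.get_obs();p=o['tool_pos'];print(p,o['tcp_rot'],proj(d,p),proj(d,[485,-311,0]),proj(d,[485,-311,56]))
E
```

```text
time: 1.83
tool_pos: [483.6, -312.3, 137.4]
tcp_rot: [3.141, 0.0, 0.466]
contact_force: [0.1, -0.3, 0.9]
grip_width: 91.8
finger_force: 0.0
0.94 [185.  155.5] 155 219 125 182 [ 487.6 -224.3   25. ] [50 48 49]
0.93 [366.3 115.6] 334 398 85 145 [ 579.  -337.6   25. ] [66 63 64]
0.88 [207.2 269. ] 187 237 254 318 [ 405.7 -279.2   25. ] [ 77 161  91]
0.77 [281.7 207.1] 256 309 178 236 [ 484.5 -312.    25. ] [221 172 102]
0.68 [300.2 318.3] 273 322 306 336 [ 399.2 -373.9   25. ] [31 29 31]
[ 484.52484988 -312.65604149  138.86265062] [ 3.13821081e+00 -1.27325836e-03  4.66225775e-01] [282.64302499 262.57775028] [280.94870976 199.38348764] [280.72093755 216.03818307]
```

View pics/w2.png

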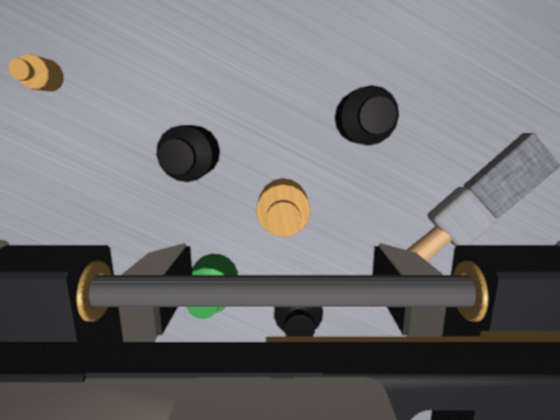

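The weight at (283,208) projects where expected under the TCP, so I descend and grip.

```bash
python3 -m handwheel '0 0 0.3 0 0 0 1;0 0 0.6 0 0 0 1;0 0 0.8 0 0 0 1;0 0 0.9 0 0 0 1;0 0 0.9 0 0 0 1'; python3 -m handwheel '0 0 0.2 0 0 0 1;0 0 0.35 0 0 0 1;0 0 0.41 0 0 0 1;0 0 0.41 0 0 0 1;0 0 0.41 0 0 0 0.1;0 0 0.41 0 0 0 -0.5;0 0 0.41 0 0 0 -0.5;0 0 0.41 0 0 0 -0.5'; python3 -m handwheel '0 0 0 0 0 0 -0.5;0 0 0 0 0 0 -0.5;0 0 0 0 0 0 -0.5;0 0 0 0 0 0 -0.5'
```

```text
time: 2.35
tool_pos: [483.7, -311.2, 46.1]
tcp_rot: [-3.14, 0.001, 0.467]
contact_force: [0.2, -0.4, -0.1]
grip_width: 92.2
finger_force: 0.0
time: 3.02
tool_pos: [484.8, -311.5, 6.7]
tcp_rot: [3.14, -0.001, 0.468]
contact_force: [-0.2, 0.1, 0.5]
grip_width: 69.9
finger_force: 0.0
time: 3.35
tool_pos: [484.6, -311.4, 5.9]
tcp_rot: [3.14, -0.0, 0.468]
contact_force: [-0.1, -1.2, -2.1]
grip_width: 43.0
finger_force: 29.2
```

```bash
python3 -m handwheel '0 0 -0.15 0 0 0 -0.5;0 0 -0.4 0 0 0 -0.5;0 0 -0.7 0 0 0 -0.5;0 0 -1 0 0 0 -0.5;0 0 -1 0 0 0 -0.5'; python3 -m handwheel '0 0 -0.25 0 0 0 -0.5;0 -0.2 -0.5 0 0 0 -0.5;0.2 -0.5 -0.7 0 0 0 -0.5;0.35 -0.8 -0.7 0 0 0 -0.5;0.5 -1 -0.7 0 0 0 -0.5;0.5 -1 -0.7 0 0 0 -0.5'
python3 -m handwheel '0.15 -0.3 0 0 0 0 -0.5;0.3 -0.6 0 0 0 0 -0.5;0.45 -0.85 0 0 0 0 -0.5;0.5 -1 0 0 0 0 -0.5;0.5 -1 0 0 0 0 -0.5'
python3 -m handwheel '0.15 -0.3 0 0 0 0 -0.5;0.3 -0.6 0 0 0 0 -0.5;0.45 -0.85 0 0 0 0 -0.5;0.5 -1 0 0 0 0 -0.5;0.5 -1 0 0 0 0 -0.5'
python3 -m handwheel '0.15 -0.15 0 0 0 0 -0.5;0.3 -0.35 0 0 0 0 -0.5;0.3 -0.43 0 0 0 0 -0.5;0.3 -0.43 0 0 0 0 -0.5;0.3 -0.43 0 0 0 0 -0.5'
python3 - <<'E'
from h import *
for n in ['wrist','scene','side']:
  d=viewer.capture(n); save(d,n+'3')
  for t,z in [('pan_centre',62),('key_top',50)]:
    for r in viewer.cut_out(t,d)[:2]:
      ys,xs=np.where(r['pixels'])
      c,_=cv2.findContours(r['pixels'].astype(np.uint8),0,1); c=cv2.convexHull(max(c,key=cv2.contourArea))
      P=np.array([atz(d,q[0],z)[:2] for q in c],np.float32)
      print(n,t,round(r['score'],2),np.round(r['centre'],1),'centroid',atz(d,r['centre'],z).round(1),'enclosing',cv2.minEnclosingCircle(P), 'n',len(xs))
  if n=='wrist': print(d['fov_y'])
print(bot.get_obs()['tool_pos'],bot.get_obs()['time'])
E
```

```text
time: 3.77
tool_pos: [486.6, -312.8, 110.9]
tcp_rot: [3.133, -0.003, 0.468]
contact_force: [2.5, -1.1, -3.7]
grip_width: 42.7
finger_force: 30.0
time: 4.27
tool_pos: [483.1, -194.3, 174.5]
tcp_rot: [-3.137, 0.001, 0.471]
contact_force: [-0.1, 0.5, -5.1]
grip_width: 43.1
finger_force: 30.0
time: 4.68
tool_pos: [481.9, -84.2, 174.1]
tcp_rot: [-3.138, 0.002, 0.471]
contact_force: [0.1, 0.9, -4.8]
grip_width: 42.7
finger_force: 30.0
time: 5.1
tool_pos: [481.9, 26.7, 174.4]
tcp_rot: [-3.139, 0.002, 0.471]
contact_force: [-1.4, -0.1, -6.2]
grip_width: 42.9
finger_force: 30.0
time: 5.52
tool_pos: [489.9, 75.4, 174.9]
tcp_rot: [3.142, 0.002, 0.468]
contact_force: [0.7, -0.6, -5.2]
grip_width: 42.9
finger_force: 30.0
wrist pan_centre 0.55 [272.3 106.4] centroid [558.3 118.   62. ] enclosing ((556.0873413085938, 114.63912200927734), 64.82001495361328) n 22952
64.06302699350228
scene pan_centre 0.84 [368.2 216.8] centroid [568.5 108.6  62. ] enclosing ((558.0508422851562, 113.64385223388672), 69.8757095336914) n 2022
scene key_top 0.42 [320.4 187.6] centroid [418.2  63.2  50. ] enclosing ((417.527099609375, 63.707611083984375), 20.4720516204834) n 99
side pan_centre 0.77 [230.7 263. ] centroid [553.7 114.9  62. ] enclosing ((558.5763549804688, 118.52095794677734), 66.49031066894531) n 2387
side key_top 0.44 [290.3 252.4] centroid [444.8  40.1  50. ] enclosing ((443.3051452636719, 44.3112678527832), 15.375974655151367) n 102
[490.36547969  75.919578   175.75155184] 5.9667
```

View pics/wrist3.png

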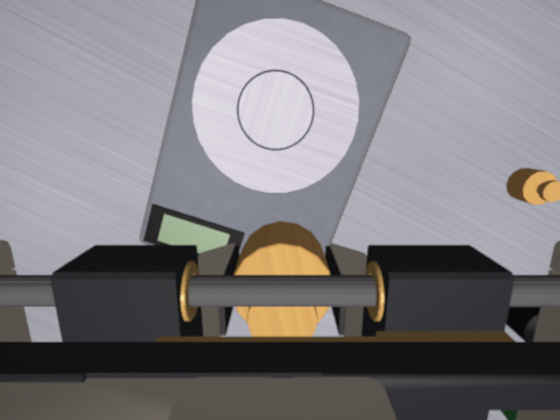

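The wrist view shows the pan ring centred at (276,110), the weight held upright, and the display at (195,230). I'll move over the pan and lower the weight partway.

```bash
python3 -m handwheel '0.2 -0.01 0 0 0 0 -0.5;0.5 -0.03 0.1 0 0 0 -0.5;0.7 -0.05 0.3 0 0 0 -0.5;0.77 -0.055 0.55 0 0 0 -0.5;0.77 -0.055 0.8 0 0 0 -0.5;0.77 -0.055 0.9 0 0 0 -0.5;0.77 -0.055 0.9 0 0 0 -0.5;0.77 -0.055 0.9 0 0 0 -0.5'
python3 - <<'E'
from h import *
o=bot.get_obs();p=o['tool_pos'];print(p,o['tcp_rot'])
for n in ['wrist','scene','side']:
  d=viewer.capture(n); save(d,n+'4')
  for r in viewer.cut_out('pan_centre',d)[:1]:
      c,_=cv2.findContours(r['pixels'].astype(np.uint8),0,1); c=cv2.convexHull(max(c,key=cv2.contourArea))
      P=np.array([atz(d,q[0],62)[:2] for q in c],np.float32)
      print(n,round(r['score'],2),cv2.minEnclosingCircle(P))
a=[cv2.resize(cv2.imread(f'pics/{n}4.png')[y:y+140,x:x+186],None,fx=3,fy=3)[:, :400] if 0 else cv2.resize(cv2.imread(f'pics/{n}4.png')[y:y+150,x:x+200],(400,300)) for n,x,y in [('scene',270,120),('side',150,170)]]
w=cv2.resize(cv2.imread('pics/wrist4.png'),(400,300))
cv2.imwrite('pics/m4.png',np.vstack([np.hstack(a),np.hstack([w,w*0])]))
E
```

```text
time: 6.63
tool_pos: [556.6, 115.7, 86.0]
tcp_rot: [-3.142, 0.0, 0.468]
contact_force: [1.1, -0.3, -4.3]
grip_width: 43.3
finger_force: 30.0
[556.56799109 115.72432633  85.99374404] [-3.14157950e+00  4.27338217e-04  4.67634097e-01]
wrist 0.6 ((558.685546875, 115.98692321777344), 63.86415481567383)
scene 0.89 ((560.7109985351562, 118.35857391357422), 69.21956634521484)
side 0.56 ((557.0005493164062, 119.57057189941406), 64.693603515625)
```

View pics/m4.png

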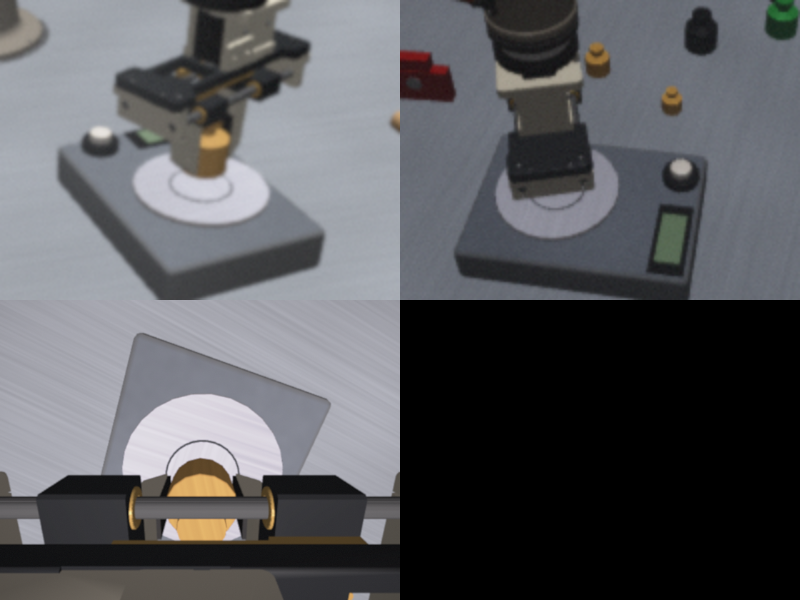

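The weight hangs about 18 mm above the pan, over the ring in all three views. I'll lower it slowly and add about 2 mm in tool x.

```bash
python3 -m handwheel '0.02 0 0.06 0 0 0 -0.5;0.02 0 0.12 0 0 0 -0.5;0.02 0 0.15 0 0 0 -0.5;0.02 0 0.17 0 0 0 -0.5;0.02 0 0.19 0 0 0 -0.5;0.02 0 0.2 0 0 0 -0.5;0.02 0 0.2 0 0 0 -0.5;0.02 0 0.2 0 0 0 -0.5'
```

```text
time: 7.6
tool_pos: [558.2, 116.8, 65.9]
tcp_rot: [3.142, 0.0, 0.468]
contact_force: [-1.8, 0.5, -1.7]
grip_width: 43.3
finger_force: 30.0
```

```bash
python3 -m handwheel '0 0 0.01 0 0 0 -0.5;0 0 0.01 0 0 0 0;0 0 0.01 0 0 0 0.2;0 0 0.01 0 0 0 0.4;0 0 0.01 0 0 0 0.6;0 0 0.01 0 0 0 0.6;0 0 0.01 0 0 0 0.6;0 0 0.01 0 0 0 0.6'
python3 -m handwheel '0 0 -0.1 0 0 0 0.6;0 0 -0.3 0 0 0 0.6;0 0 -0.6 0 0 0 0.6;0 0 -1 0 0 0 0.6;0 0 -1 0 0 0 0.6'
python3 -m handwheel '-0.35 0 0 0 0 0 0;-0.7 0 0 0 0 0 -1;-1 0.2 0 0 0 0 -1;-1 0.3 0 0 0 0 -1;-1 0.3 0 0 0 0 -1'
python3 -m handwheel '-0.35 0 0 0 0 0 -1;-0.7 0 0 0 0 0 -1;-1 0 0 0 0 0 -1;-1 0 0 0 0 0 -1;-1 0 0 0 0 0 -1'
python3 - <<'E'
from h import *
o=bot.get_obs();p=o['tool_pos'];print(p,o['tcp_rot'],o['grip_width'])
for n in ['wrist','scene','side']:
  d=viewer.capture(n); save(d,n+'5')
  for t,z in [('weight_centre',87),('key_top',50)]:
   for r in viewer.cut_out(t,d)[:6]:
      ys,xs=np.where(r['pixels']);print(n,t,round(r['score'],2),np.round(r['centre'],1),atz(d,r['centre'],z).round(1),len(xs),xs.min(),xs.max(),ys.min(),ys.max())
E
```

```text
time: 8.27
tool_pos: [558.5, 116.8, 64.8]
tcp_rot: [3.141, -0.0, 0.468]
contact_force: [0.4, 0.7, 0.3]
grip_width: 73.1
finger_force: 0.0
time: 8.68
tool_pos: [562.2, 117.2, 173.0]
tcp_rot: [3.136, -0.013, 0.468]
contact_force: [1.8, 0.6, 0.5]
grip_width: 73.7
finger_force: 0.0
time: 9.1
tool_pos: [483.1, 43.2, 165.9]
tcp_rot: [3.14, -0.002, 0.465]
contact_force: [0.7, 0.9, 0.5]
grip_width: 45.1
finger_force: 0.0
time: 9.52
tool_pos: [393.8, -0.2, 165.4]
tcp_rot: [3.141, -0.002, 0.466]
contact_force: [1.2, 0.5, 1.3]
grip_width: 11.5
finger_force: 0.0
[ 3.93826247e+02 -1.85636667e-01  1.65425689e+02] [ 3.14061081e+00 -1.76619064e-03  4.66370812e-01] 11.49118605414418
wrist weight_centre 0.82 [535.4 212.7] [ 481.9 -162.8   87. ] 2289 505 559 190 241
wrist weight_centre 0.73 [517.8 320.6] [ 404.1 -205.5   87. ] 1138 498 538 307 340
wrist key_top 0.75 [247.7 128. ] [439.5  52.7  50. ] 777 231 261 113 144
scene weight_centre 0.95 [129.6 271. ] [ 661. -326.   87.] 655 117 144 252 284
scene weight_centre 0.86 [156.8 213. ] [ 500.7 -279.9   87. ] 539 147 168 196 226
scene weight_centre 0.85 [114.8 221.6] [ 512.3 -353.3   87. ] 605 105 129 204 235
scene weight_centre 0.73 [372.3 204.5] [566.  115.2  87. ] 604 360 383 186 219
scene weight_centre 0.68 [191.5 237.3] [ 593.3 -225.6   87. ] 625 180 203 217 249
scene key_top 0.38 [319.7 188.5] [421.6  60.5  50. ] 108 314 327 183 193
side weight_centre 0.8 [224.  258.5] [561.2 126.6  87. ] 502 216 237 243 272
side weight_centre 0.67 [282.7 154.9] [ 552.5 -258.6   87. ] 256 275 288 146 167
side weight_centre 0.52 [297.4 187. ] [ 478.4 -138.1   87. ] 216 293 306 175 196
```

View pics/wrist5.png

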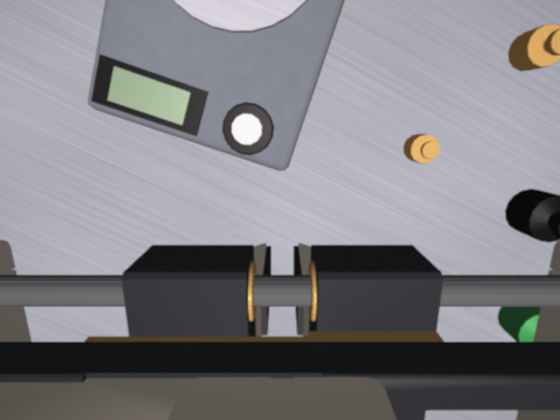

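The key is at (247,128), clear of the display, and the weight lies straight ahead of the tool, well outside the gripper body. I'll go over the key with shut fingers.

```bash
python3 -m handwheel '0.3 -0.1 0 0 0 0 -1;0.6 -0.25 0.1 0 0 0 -1;0.65 -0.27 0.4 0 0 0 -1;0.65 -0.27 0.7 0 0 0 -1;0.65 -0.27 0.9 0 0 0 -1;0.65 -0.27 0.9 0 0 0 -1;0.65 -0.27 0.9 0 0 0 -1;0.65 -0.27 0.9 0 0 0 -1'
python3 - <<'E'
from h import *
o=bot.get_obs();p=o['tool_pos'];print(p,o['grip_width'])
a=[]
for n,x,y in [('scene',270,120),('side',150,170)]:
  d=viewer.capture(n); save(d,n+'6'); a.append(cv2.resize(cv2.imread(f'pics/{n}6.png')[y:y+150,x:x+200],(400,300)))
  print(proj(d,p)-[x,y])
cv2.imwrite('pics/m6.png',np.hstack(a))
E
```

```text
time: 10.63
tool_pos: [440.1, 53.2, 75.7]
tcp_rot: [3.141, -0.001, 0.468]
contact_force: [0.5, -0.0, 1.2]
grip_width: 0.4
finger_force: 0.0
[440.05041608  53.15735629  75.69463984] 0.4292231167790909
[49.7127552  62.37413916]
[140.84054836  79.26336164]
```

View pics/m6.png

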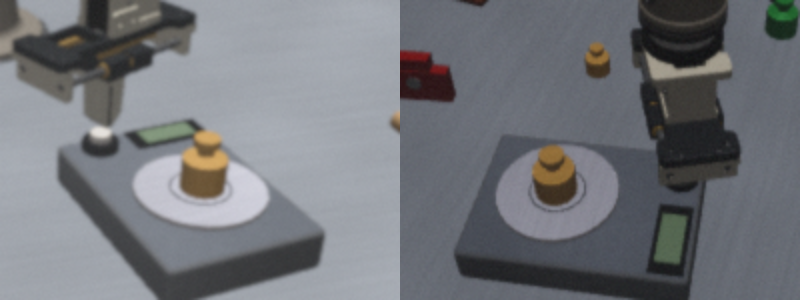

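The weight stands upright inside the ring and the fingertips are above the key. I'll press slowly while watching the force.

```bash
python3 -m handwheel '0 0 0.08 0 0 0 -1;0 0 0.14 0 0 0 -1;0 0 0.17 0 0 0 -1;0 0 0.17 0 0 0 -1;0 0 0.17 0 0 0 -1'; python3 -m handwheel '0 0 0.02 0 0 0 -1;0 0 0.04 0 0 0 -1;0 0 0.04 0 0 0 -1;0 0 0.04 0 0 0 -1'
```

```text
time: 11.15
tool_pos: [440.7, 53.1, 60.5]
tcp_rot: [3.139, -0.004, 0.468]
contact_force: [-6.9, -0.4, 35.0]
grip_width: 0.2
finger_force: 17.4
time: 11.48
tool_pos: [440.9, 53.1, 59.6]
tcp_rot: [3.138, -0.006, 0.468]
contact_force: [-17.3, -1.4, 73.9]
grip_width: 0.7
finger_force: 37.2
```

Full stop came at about z = 60, so the key's top sits near 64, as the ray intersection also suggests. I'll back off in steps to confirm the soft 4 N travel.

```bash
python3 -m handwheel '0 0 -0.03 0 0 0 -1;0 0 -0.05 0 0 0 -1;0 0 -0.05 0 0 0 -1'; python3 -m handwheel '0 0 -0.01 0 0 0 -1;0 0 -0.02 0 0 0 -1;0 0 -0.02 0 0 0 -1';python3 -m handwheel '0 0 -0.02 0 0 0 -1;0 0 -0.02 0 0 0 -1;0 0 -0.02 0 0 0 -1';python3 -m handwheel '0 0 -0.03 0 0 0 -1;0 0 -0.03 0 0 0 -1;0 0 -0.03 0 0 0 -1'
```

```text
time: 11.73
tool_pos: [440.6, 53.1, 60.8]
tcp_rot: [3.139, -0.004, 0.468]
contact_force: [-4.1, 0.1, 24.0]
grip_width: 0.5
finger_force: 12.2
time: 11.98
tool_pos: [440.4, 53.1, 61.4]
tcp_rot: [3.14, -0.003, 0.468]
contact_force: [2.1, -0.4, 4.5]
grip_width: 0.4
finger_force: 1.9
time: 12.23
tool_pos: [439.6, 53.2, 62.8]
tcp_rot: [3.141, -0.001, 0.468]
contact_force: [1.8, 0.1, 2.6]
grip_width: 0.2
finger_force: 1.5
time: 12.48
tool_pos: [438.7, 53.3, 65.5]
tcp_rot: [-3.141, 0.001, 0.468]
contact_force: [0.3, -0.9, 1.7]
grip_width: 0.3
finger_force: 0.7
```

The force falls softly from 4.5 N at 61.4 to about 1 N at 65.5: that is the key's spring, so it was fully pressed. I'll retract and check.

```bash
python3 -m handwheel '0 0 -0.1 0 0 0 -1;0 0 -0.4 0 0 0 -1;-0.2 0 -0.8 0 0 0 -1;-0.5 0 -1 0 0 0 -1;-0.5 0 -1 0 0 0 -1;-0.5 0 -1 0 0 0 -1;-0.5 0 -1 0 0 0 -1'
python3 - <<'E'
from h import *
a=[]
for n,x,y in [('scene',270,120),('side',150,170)]:
  d=viewer.capture(n); save(d,n+'7'); a.append(cv2.resize(cv2.imread(f'pics/{n}7.png')[y:y+150,x:x+200],(400,300)))
cv2.imwrite('pics/m7.png',np.hstack(a))
E
```

```text
time: 13.07
tool_pos: [394.2, 30.8, 165.2]
tcp_rot: [-3.141, 0.001, 0.467]
contact_force: [0.4, -0.3, 0.2]
grip_width: 0.4
finger_force: 0.0
```

View pics/m7.png

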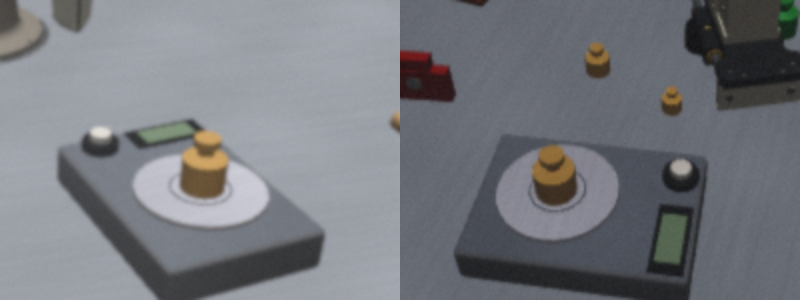

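The weight stands centred on the pan, the key is back up and the robot is clear.

```bash
python3 -c "
from plant import bot
print(bot.close_job())"
```

```text
the job is handed in; nothing more can be done
None
```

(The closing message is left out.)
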